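# Roll a steel column into its V-block

## Robot

A 6-joint arm with a two-finger parallel gripper is mounted at the origin on a cart in front of the work surface, level with it; the furniture and walls round the work are solid. World frame = base frame: x ahead of the robot, y to its left, z up, the work surface at z = 0. Lengths are in m, angles in rad, forces in N, time in s.
With the tool pointing down it reaches from about 0.35 to 0.975 m from the base axis. Payload 4.9 kg.
Tool frame: the origin (TCP) lies midway between the tips of the shut fingers; the grasp point (between the pads) lies manip.grip_depth behind it (manip.grip_depth is the distance from the TCP to the grasp point, in m); z points along the fingers, x is the direction in which the jaws open and shut, and the axes are right-handed (so a half turn about z gives the same grasp; the last joint's range is limited). The gripper opens to 85 mm and grips with 20 to 120 N. Pads are 22 mm wide; open, the fingers measure 114 mm over their backs; the gripper's body (76 mm by 85 mm) begins 54 mm behind the grasp point. The pads swing forward as they close: fully open they stand 13 mm farther back than shut.
Start: joints at [1.11, 0.053, 1.613, -0, 1.476, -0.119], TCP at [0.209, 0.589, 0.231] pointing down, gripper open.
Joint ranges: [-3.01, 3.01], [-1.01, 2.22], [0.06, 2.58], [-1.02, 4.17], [0.09, 2.62], [-3.14, 3.14]. Speed limits (rad/s): [2.57, 2.57, 3.14, 3.14, 3.14, 3.14].

## Interface

Orientations are given as a unit quaternion [w, x, y, z].
In Python, from plant import state, grab_frame, ticket, manip gives the robot as it stands.
- The arm moves only by the tool carry_out, never from a script. Its argument "moves" is a list that holds one entry, the list of rows, each a list of 7 numbers: the turn, a rotation vector about the tool's x, y, z each as a share of 5 degrees, from -1 to 1, then the shift along the tool's x, y, z each as a share of 0.04 m, from -1 to 1, then the gripper command: -1 is shut, 1 is fully open, values between are in proportion. A call has 1 to 8 rows; each row shifts and turns the commanded pose from where the row before left it, along the tool's axes as they then stand; what a row does not reach is not made up. A row lasts 1/12 s, in which the tool goes at most 41.7 mm and 7.16 degrees, less where a joint would pass 70% of its speed; a pose out of reach is approached as far as the arm can. A call with a number of a shift or a turn outside -1 to 1 is refused whole. A call with a gripper value outside its range is refused whole. The fingers move at their own pace and stop on an object; the grip force is fixed at half the most. Time passes only in rows, so rows that do not move let the fingers close. It gives the time, the measured TCP pose, the force and the opening at its end, in the units of the state.
- state(): the state, without advancing time (a new reading comes with each control period).
- grab_frame(name): name is "scene" or "top" or "wrist"; returns a dict with "frame" (480x640x3 uint8, red, green, blue), "z_map" (480x640 float32, m along the optical axis (not along the pixel's ray), 0 where there is no reading), "K" (3x3 intrinsics, pixels), "world_from_camera" (4x4, takes a point from camera to world coordinates); the wrist camera has in their place "hand_eye" (4x4, takes a point from camera to tool coordinates, whose origin is the TCP and whose axes are the tool frame's). Camera axes: x right, y down, z forward; pixel columns grow to the right and rows downward; lengths in m; the calibration is good to about 2 mm. A picture is of the moment at which its call begins: read the wrist's pose just before it.
- ticket.job_done(): hands the job in, once; it reports no verdict.
The state is a dict: "time": time; "joint_pos": joint angles; "joint_vel": joint speeds; "joint_efforts": joint torques, N m; "tool_pos": TCP position; "tool_rot": TCP orientation; "contact_force": force on the tool from outside, world axes, zero at the start; "ft_torque": the same for the moment, N m; "gripper_width": opening from 0.0 (shut) to 1.0 (fully open).
Only numpy, scipy, OpenCV 4.12 (cv2) and the standard library are available. Lean on these libraries where they do the work, as an engineer would, in place of code of your own. Each camera call takes 0.05 s, during which the arm holds its last target.

## Task

Without grasping or lifting it, push the steel column lying on the bench from the side with the fingertips so that it rolls gently over the bench, up the low ramp of the aluminium V-block and into the V groove. Then push on its near end to slide it along the groove until its far end rests against the block's end stop. Leave the column lying there and the other things on the bench undisturbed.

Things in the scene. Friction and masses are not known exactly. Their poses are not given: they have to be found in the camera images.
- column: Slippery steel chromatography column, 120 mm long round bar, 0.3-0.65 kg. Origin mid length on the axis, 25 mm above bench; y axis along it, ends alike; x, z turn as it rolls. Rolls on two collars 50 mm across, 30-52 mm either side of the middle; tube 46 mm across, dark end plugs 38 mm across (52-60 mm from the middle). Let go at 0.1 m/s it rolls on a few cm; rolls back off the ramp.
- v_block: Aluminium V-block with ramp, fixed. Origin at bench level under the groove bottom, 60 mm from the stop; x across the groove, the way the column must roll (about world +y, within 0.2 rad), y along the groove, away from the stop (toward the robot), z up. Ramp foot x = -65 mm; groove bottom 1.5 mm above the bench at x = 0, faces at 30 degrees; block spans y -60 to +95 mm. Starts 150-190 mm from the column.
- ramp_crest (a point): Top of the ramp, 10 mm above the bench, at block x = -16.5 mm (flat from -18 to -14.7 mm), y = 0; the ramp rises evenly from its foot at x = -65 mm to here, then the groove's face slopes down. Axes as the block's.
- groove_home (a point): Where the column's origin lies when the job is done: over the groove bottom, 30 mm above the bench (block x = 0, y = 0). The column starts about parallel to the groove (within 0.12 rad), 15-28 mm nearer the robot than this along it. Axes as the block's. Behind it is a back fence 40 mm high, front face at block x = 29 mm, y = -40 to +60 mm.
- stop_face (a point): Inner face of the end stop at the groove's far end, 30 mm above the bench (block x = 0, y = -60 mm). The stop is an upright plate 45 mm high, 10 mm thick, from x = -22 to +39 mm, and stands firm. Axes as the block's.
- control_vial_2: Bystander: small dark vial with a screw cap, 25 mm across, 48 mm tall, standing; origin under its centre.
- specimen_cup_1: Bystander: white specimen cup with a wide screw lid, 64 mm across, 71 mm tall, standing; origin under its centre.
- buffer_bottle: Bystander: bottle with a screw cap, 48 mm across, 112 mm tall, standing; origin under its centre.
- timer: Bystander: white timer, 60 x 70 x 22 mm, lying flat; origin under its centre. A tall analyzer (0.4 m, not to be struck) stands beyond it: world y -0.11 to 0.25, from x = 0.57 on at its left end and 0.62 at its right; swing the arm round in front of it.
- marker_1: Bystander: felt marker, 12 x 133 x 12 mm, lying along its y axis; origin under its centre.
- forceps: Bystander: steel forceps, 16 x 133 x 9 mm, lying along its y axis; origin under its centre.
There are look-alikes about, which are no part of the job. Leave any red look-alike of the column alone.

How it is judged:
On the way, in this order (a step that is already met when the one before it is completed fails the run):
1. the column has rolled on its side at least a third of a turn, rather than being dragged (angle between column's own z axis and vertical above 2 rad), for 0.05 s.
2. the column has dropped into the V groove: bedded on both faces along its length (x of column in the frame of v_block between -0.004 and 0.004 m and z of column in the frame of v_block between 0.026 and 0.033 m and angle between the y axis of column and the y axis of v_block, either way round below 0.05 rad), for 0.2 s.
At the end, for the whole second after the job is handed in: The column lies at rest bedded in the V groove (axis within 4 mm of the groove line, centre 26 to 33 mm above the bench, parallel within 0.05 rad), its far end within 3 mm of the end stop, and nothing touches it but the block (all of step 2 and y of column in the frame of v_block between -0.003 and 0.003 m and linear speed of column below 0.01 m/s).
It fails at once if the column is lifted (centre more than 55 mm above the bench) (height (world z) of column above 0.055 m).
It fails at once if the column is tipped up on end (angle between column's own y axis and vertical below 1.2 rad or angle between column's own y axis and vertical above 1.94 rad).
It fails at once if the column is flung (faster than 0.4 m/s) (linear speed of column above 0.4 m/s).
It fails at once if a bystander (vial, cup, bottle, timer, marker or forceps) is disturbed: moved more than 15 mm (distance of any of control_vial_2, specimen_cup_1, buffer_bottle, timer, marker_1, forceps from where it was at the start of the episode above 0.015 m).
It also fails if it takes over 54 s, if anything falls off the work surface, if the arm or the gripper's body presses on something with over 40 N, if the wrist force passes 120 N, or if a joint passes its speed limit or range.

## Working session

There is one attempt and no reset: what is moved stays moved. The work goes in short steps, Python scripts to look and compute and a tool call to move; the robot and the scene stay as the last step left them, time stands still between calls to the robot, and variables do not carry over. Pictures are saved under pics/ and viewed, and the job is handed in when it is done.

Besides the shell and the picture viewer there is one more tool, called after "Request:" by a JSON object that holds its "op" and its "data". carry_out: Moves the arm, as the interface text tells. Shift numbers are shares of 0.04 m and turn numbers shares of 5 degrees, none past 1 either way. Its arguments: {"type":"object","properties":{"moves":{"type":"array"}},"required":["moves"]}

```bash
ls; mkdir -p pics; python3 - <<'E'
from plant import state, grab_frame, ticket, manip
import cv2, numpy as np
s=state(); print(s); print(manip.grip_depth)
for n in ("scene","top","wrist"):
    f=grab_frame(n); cv2.imwrite(f"pics/{n}0.png",f["frame"][:,:,::-1]); np.savez(f"{n}0.npz",**f)
    print(n,f["K"].tolist(),f.get("world_from_camera",f.get("hand_eye")).tolist())
E
```

```text
pics
{'time': 0.0, 'joint_pos': array([ 1.11000486e+00,  5.33459891e-02,  1.61430801e+00,  5.55999579e-06,
        1.47599103e+00, -1.18986655e-01]), 'joint_vel': array([ 0.00055991, -0.00250115,  0.00177836, -0.00230146,  0.00195005,
       -0.00016717]), 'joint_efforts': array([-1.71230590e-04, -3.93691134e+01, -3.70174062e+01, -2.07357944e-04,
        7.12971363e-03, -7.77281429e-06]), 'tool_pos': array([0.20920232, 0.58828299, 0.23006139]), 'tool_rot': array([ 4.85498393e-04,  8.17063993e-01,  5.76546077e-01, -9.04083336e-04]), 'contact_force': array([-0.60869876,  0.40523924, -0.35742352]), 'ft_torque': array([ 0.0072408 , -0.02588643, -0.04987737]), 'gripper_width': 1.003704165668533}
0.0187
scene [[592.2985789749688, 0.0, 318.20703675850825], [0.0, 592.2985789749688, 239.39179195380163], [0.0, 0.0, 1.0]] [[0.6578668825115296, -0.3267587290329997, 0.6785572178492392, -0.64714448110927], [-0.7528669625029806, -0.26132346412844826, 0.6040706778742397, -1.2772489703990897], [-0.020062444170563905, -0.9082614051563824, -0.41792190447170474, 0.8198578780348508], [0.0, 0.0, 0.0, 1.0]]
top [[449.62763897850516, 0.0, 315.41428299072106], [0.0, 449.62763897850516, 242.24306829800696], [0.0, 0.0, 1.0]] [[-0.0007101741807834818, -0.9852649369931696, 0.17103362121079743, 0.4003343414510453], [-0.9999163449724994, 0.002908561699529405, 0.012603306140773252, -0.1887905370375773], [-0.012915057470680134, -0.17101036284589782, -0.9851845802131922, 1.2529242477013665], [0.0, 0.0, 0.0, 1.0]]
wrist [[362.8777517010058, 0.0, 316.890417839375], [0.0, 362.8777517010058, 241.7095305581692], [0.0, 0.0, 1.0]] [[0.999999857553326, -0.0004997878464006604, 0.00018736444433435946, -0.0008798458084260385], [0.00041810383297295566, 0.9516833755483355, 0.30708073513997713, -0.07944277545822981], [-0.0003317868461285598, -0.3070806130595556, 0.9516834489474191, -0.14198908038534858], [0.0, 0.0, 0.0, 1.0]]
```

View pics/top0.png

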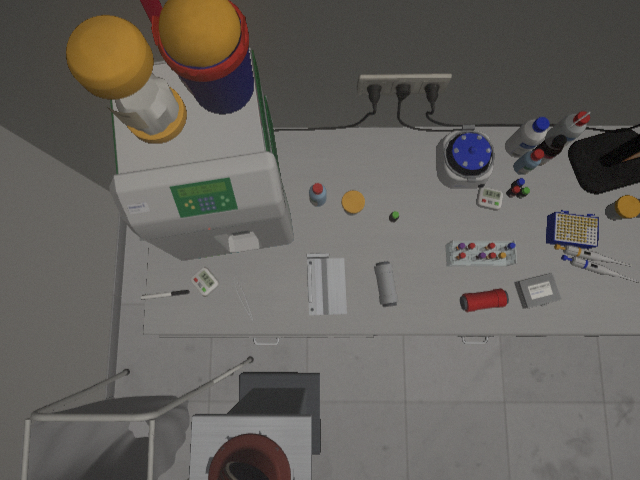

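View pics/scene0.png

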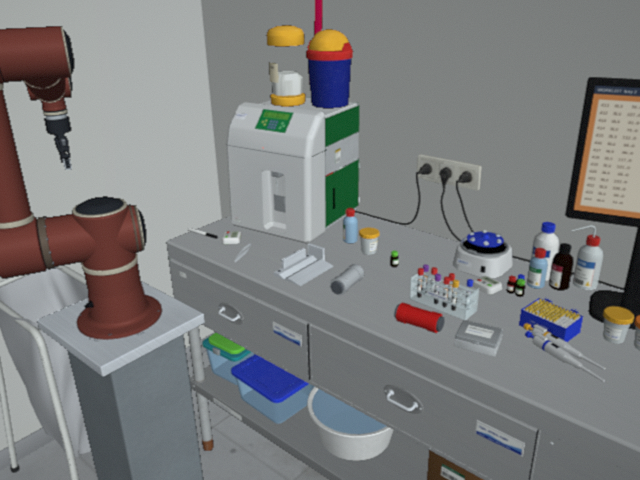

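The top view shows the grey column at about (387,284) and the V-block at about (327,285), with its stop at the far end (318,257). The red look-alike is at (485,300), the cup at (353,202), the vial at (395,216) and the bottle at (318,193). The forceps are at (243,300), the timer at (204,282) and the marker at (165,295).

```bash
cat > h.py <<'E'
import numpy as np, cv2
def cloud(f,T=None):
    z=f["z_map"]; K=f["K"]; T=f["world_from_camera"] if T is None else T
    v,u=np.mgrid[:480,:640]
    P=np.stack([(u-K[0,2])*z/K[0,0],(v-K[1,2])*z/K[1,1],z],-1)
    W=P@T[:3,:3].T+T[:3,3]; W[z==0]=np.nan
    return W
def proj(f,p,T=None):
    T=f["world_from_camera"] if T is None else T
    c=np.linalg.inv(T)@np.r_[p,1]; q=f["K"]@c[:3]; return q[:2]/q[2]
E
python3 - <<'E'
import numpy as np,cv2
from h import *
f=dict(np.load("top0.npz")); W=cloud(f)
print("bench z",np.nanmedian(W[300:325,340:375,2]), "tilt", [np.nanmedian(W[v:v+15,u:u+15,2]).round(4) for u,v in((300,230),(340,320),(420,270),(420,310))])
np.set_printoptions(linewidth=200,suppress=True)
for v in range(252,320,4): print(v,(W[v,300:352:3,2]*1000).round(0))
for v in range(256,312,4): print(v,(W[v,370:402:2,2]*1000).round(0))
im=f["frame"][235:335,280:440,::-1]; cv2.imwrite("pics/topz.png",cv2.resize(im,None,fx=5,fy=5,interpolation=cv2.INTER_CUBIC))
g=dict(np.load("scene0.npz")); im=g["frame"][220:310,260:380,::-1]; cv2.imwrite("pics/scz.png",cv2.resize(im,None,fx=6,fy=6,interpolation=cv2.INTER_CUBIC))
E
```

```text
bench z 3.3631260041744326e-05 tilt [np.float64(-0.0005), np.float64(-0.0004), np.float64(0.0002), np.float64(0.0002)]
252 [ 2.  0.  2.  3. -0.  4. -1. -1.  1.  1.  0.  1. -1.  0. -5.  1.  3. -0.]
256 [ 3. -2.  3. 46. 44. 44. 46. 44. 47. 43. -0.  2.  1.  0. -2. -4. -4.  3.]
260 [ 0.  1.  2. 13. 13. 12.  7.  3.  6.  5.  5. 11.  3.  5. -1. -0.  3.  0.]
264 [-5.  0. -1. 12. 12. nan  4.  0.  8.  9.  9.  4.  7.  6. -0.  0. -4.  5.]
268 [-2. -2.  4. 39. 13.  9.  7. -0.  7.  9.  9. 11. 11.  2.  5. -0.  1.  2.]
272 [-2. -1.  5. 42. 10. 14.  3.  1.  5. 10.  9.  7.  6. -1.  1. -1.  1. -4.]
276 [-0.  1. -0. 43. 14. 10.  7. -3.  8.  5.  9.  3.  4.  2. -2. -3.  4.  1.]
280 [-1. -0. -4. 40.  7.  7.  9.  6. 10. 12.  6.  6.  5.  4.  1.  1.  4. -2.]
284 [ 2. -1. -2. 41. 10. 13. 11.  9.  1.  7.  9.  9. 11.  2.  4. -3. -2. -2.]
288 [-6.  4. -2. 38.  6. 10.  8.  9.  8.  6.  7.  9.  4.  3. -2.  2. -2.  1.]
292 [ 1.  0.  4. 42.  9. 12.  8.  4.  3.  8.  7.  9.  6.  4.  1.  1.  4.  1.]
296 [ 0.  1.  0. 38. 13. 12.  8.  5.  5.  7.  8.  6.  2.  3.  2.  6. -0. -4.]
300 [-1. -1.  2. 41. 10.  9.  7.  4.  8.  7. 
[... 624 characters left out ...]

272 [ 1. -0.  2. 38. 40. 46. 49. 47. 49. 45. 43. 33. -2.  2.  2. -2.]
276 [-3.  1.  1. 25. 36. 43. 45. 51. 51. 45. 43. 36.  4.  0. -2. -4.]
280 [-2.  1. -2.  3. 36. 42. 47. 50. 45. 45. 45. 42. -2.  0. -3.  0.]
284 [-2.  1. -7. -1. 29. 36. 42. 46. 44. 49. 44. 41. 38.  2.  1. -4.]
288 [-0.  3. -3. -4. 28. 40. 43. 45. 49. 43. 48. 44. 42. -0. -1.  6.]
292 [-5.  2.  2.  1. -1. 41. 45. 42. 45. 46. 44. 44. 42.  0.  2.  1.]
296 [-2.  1.  2. -2.  3. 34. 37. 44. 46. 49. 48. 47. 45. 36.  1.  0.]
300 [-3.  0.  4.  3. -4. 34. 42. 46. 46. 53. 49. 47. 46. 41.  1.  2.]
304 [-3. -4.  0.  2.  1. 26. 30. 36. 40. 40. 40. 44. 40. 31. -2.  1.]
308 [ 2.  1.  2.  4.  3.  2. -2. -1.  1. -5. -2. -0. -3.  3.  1.  1.]
```

View pics/topz.png

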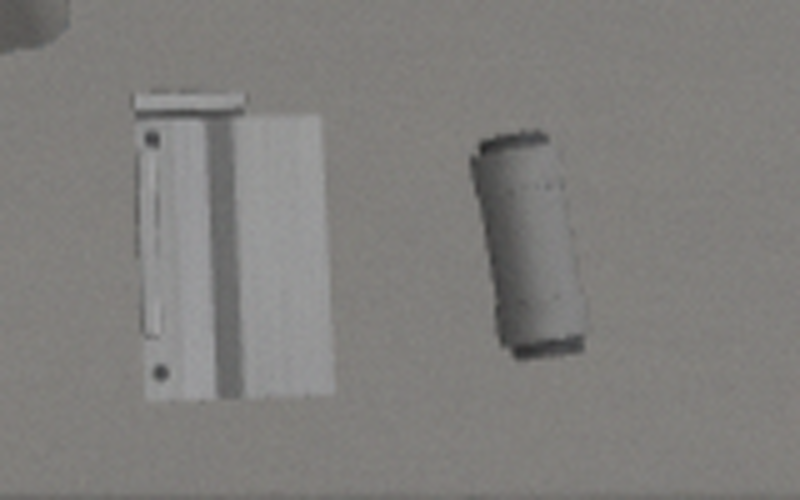

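View pics/scz.png

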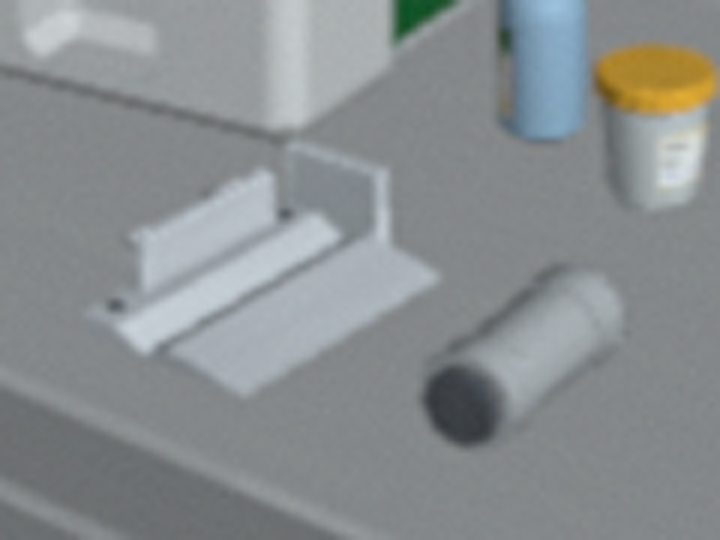

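```bash
cat >> h.py <<'E'
def onplane(f,uv,z,T=None):
    T=f["world_from_camera"] if T is None else T
    d=T[:3,:3]@np.linalg.inv(f["K"])@np.r_[uv,1]; o=T[:3,3]; return o+d*(z-o[2])/d[2]
def fitcol(W,box,r=.025):
    # fit cylinder axis (height r) to points z>.02 in box (x0,x1,y0,y1)
    from scipy.optimize import least_squares
    P=W.reshape(-1,3); P=P[np.isfinite(P).all(1)]
    m=(P[:,0]>box[0])&(P[:,0]<box[1])&(P[:,1]>box[2])&(P[:,1]<box[3])&(P[:,2]>.028)&(P[:,2]<.06)
    P=P[m]; c=P.mean(0)
    def res(p):
        a,y0,h=p; d=np.array([np.cos(a),np.sin(a)]); n=np.array([-d[1],d[0]])
        q=(P[:,:2]-c[:2])@n-y0
        return np.hypot(q,P[:,2]-h)-.0237
    s=least_squares(res,[0,0,r],loss='soft_l1',f_scale=.002)
    a,y0,h=s.x; d=np.array([np.cos(a),np.sin(a)]); n=np.array([-d[1],d[0]])
    t=(P[:,:2]-c[:2])@d; mid=(np.percentile(t,.5)+np.percentile(t,99.5))/2
    return c[:2]+n*y0+d*mid, a, h, np.ptp(t), len(P)
E
python3 - <<'E'
import numpy as np,cv2
from h import *
np.set_printoptions(suppress=True,precision=4)
f=dict(np.load("top0.npz")); W=cloud(f)
U=lambda x,y: np.array([280+(x+.5)/5-.5,235+(y+.5)/5-.5])
for n,p,z in (("footfar",(321,115),0),("footnear",(335,396),0),("gbfar",(206,118),.0015),("gbnear",(217,398),.0015),("crfar",(232,118),.01),("crnear",(244,398),.01),("stopL",(135,95),.045),("stopR",(244,95),.045),("colfar",(0,0),0)):
    print(n,onplane(f,U(*p),z))
P=onplane(f,(387,284),.025); print(P)
print(fitcol(W,(P[0]-.1,P[0]+.1,P[1]-.06,P[1]+.06)))
g=dict(np.load("scene0.npz")); print(fitcol(cloud(g),(P[0]-.1,P[0]+.1,P[1]-.06,P[1]+.06)))
for n,uv,z in (("red",(485,300),.02),("bottle",(318,193),.1),("cup",(353,202),.07),("vial",(395,216),.048),("forceps",(243,300),.005),("timer",(204,282),.02),("rack",(483,254),.04)): print(n,onplane(f,uv,z))
E
```

```text
footfar [ 0.5738 -0.2525  0.    ]
footnear [ 0.4179 -0.2584  0.    ]
gbfar [ 0.5721 -0.1879  0.0015]
gbnear [ 0.4168 -0.1935  0.0015]
crfar [ 0.5709 -0.2024  0.01  ]
crnear [ 0.4167 -0.2082  0.01  ]
stopL [ 0.5788 -0.1494  0.045 ]
stopR [ 0.5786 -0.2086  0.045 ]
colfar [ 0.6402 -0.0711  0.    ]
[ 0.4976 -0.3679  0.025 ]
(array([ 0.4974, -0.3645]), np.float64(0.13057717176751077), np.float64(0.024638687676082332), np.float64(0.12026712460955669), 742)
(array([ 0.4907, -0.3657]), np.float64(0.1296862289766074), np.float64(0.023015169322613317), np.float64(0.12126702158527947), 422)
red [ 0.4542 -0.6324  0.02  ]
bottle [ 0.7331 -0.181   0.1   ]
cup [ 0.7161 -0.2756  0.07  ]
vial [ 0.6819 -0.3916  0.048 ]
forceps [0.4557 0.0273 0.005 ]
timer [0.5043 0.1335 0.02  ]
rack [ 0.5772 -0.6279  0.04  ]
```

Request:
{"op": "carry_out", "data": {"moves": [[[0,0,1,0,0,0,0.4],[0,0,1,0,0,0,0.4],[0,0,1,0,0,0,0.4],[0,0,1,0,0,0,0.4],[0,0,1,0,0,0,0.4],[0,0,1,0,0,0,0.4],[0,0,1,0,0,0,0.4],[0,0,1,0,0,0,0.4]]]}}

```text
time: 0.82
tool_pos: [0.2094, 0.5886, 0.2308]
tool_rot: [0.0, 0.966, 0.26, -0.0]
contact_force: [-0.3, 0.3, 0.1]
gripper_width: 0.699
```

Request:
{"op": "carry_out", "data": {"moves": [[[0,0,1,0,0,0,0.4],[0,0,1,0,0,0,0.4],[0,0,1,0,0,0,0.4],[0,0,1,0,0,0,0.4],[0,0,1,0,0,0,0.4],[0,0,0.66,0,0,0,0.4],[0,0,0,0,0,0,0.4]]]}}

```text
time: 1.4
tool_pos: [0.2094, 0.5886, 0.2308]
tool_rot: [0.0, 1.0, 0.018, -0.0]
contact_force: [-0.3, -0.3, -0.2]
gripper_width: 0.702
```

Request:
{"op": "carry_out", "data": {"moves": [[[0,0,0,0.6,0.8,0,0.4],[0,0,0,0.6,0.8,0,0.4],[0,0,0,0.6,0.8,0,0.4],[0,0,0,0.6,0.8,0,0.4],[0,0,0,0.6,0.8,0,0.4],[0,0,0,0.6,0.8,0,0.4],[0,0,0,0.6,0.8,0,0.4],[0,0,0,0.6,0.8,0,0.4]]]}}

```text
time: 2.07
tool_pos: [0.4115, 0.3384, 0.2313]
tool_rot: [-0.0, 1.0, 0.019, 0.0]
contact_force: [1.6, 0.7, 0.2]
gripper_width: 0.702
```

Request:
{"op": "carry_out", "data": {"moves": [[[0,0,0,0.1,1,0,0.4],[0,0,0,0.1,1,0,0.4],[0,0,0,0.1,1,0,0.4],[0,0,0,0.1,1,0,0.4],[0,0,0,0.1,1,0,0.4],[0,0,0,0.1,1,0,0.4],[0,0,0,0.1,1,0,0.4],[0,0,0,0.1,1,0,0.4]]]}}

```text
time: 2.73
tool_pos: [0.4543, 0.0196, 0.2314]
tool_rot: [0.0, 1.0, 0.019, 0.0]
contact_force: [0.9, -0.3, 0.1]
gripper_width: 0.7
```

Request:
{"op": "carry_out", "data": {"moves": [[[0,0,0,0.1,1,0,0.4],[0,0,0,0.1,1,0,0.4],[0,0,0,0.1,1,0,0.4],[0,0,0,0.1,1,0,0.4],[0,0,0,0.1,1,0,0.4],[0,0,0,0.1,1,0,0.4],[0,0,0,0,0.8,0,0.4],[0,0,0,0,0,0,0.4]]]}}

```text
time: 3.4
tool_pos: [0.4882, -0.2545, 0.2309]
tool_rot: [0.001, 1.0, 0.017, -0.0]
contact_force: [-0.2, 0.8, -0.2]
gripper_width: 0.699
```

```bash
cat >> h.py <<'E'
from scipy.spatial.transform import Rotation as Rn
def toolT(s):
    q=s["tool_rot"]; T=np.eye(4); T[:3,:3]=Rn.from_quat([q[1],q[2],q[3],q[0]]).as_matrix(); T[:3,3]=s["tool_pos"]; return T
E
cat > look.py <<'E'
import sys
from h import *
from plant import state, grab_frame
def look(n,tag):
    s=state(); f=grab_frame(n)
    T=f["world_from_camera"] if n!="wrist" else toolT(s)@f["hand_eye"]
    cv2.imwrite(f"pics/{tag}.png",f["frame"][:,:,::-1]); np.savez(tag+".npz",T=T,**f)
    return f,T,s
E
python3 - <<'E'
from look import *
f,T,s=look("wrist","w1"); print(s["tool_pos"],s["tool_rot"])
print(fitcol(cloud(f,T),(.39,.60,-.42,-.31)))
E
```

```text
[ 0.48815026 -0.25448262  0.23090284] [ 8.93280679e-04  9.99861710e-01  1.66014551e-02 -3.93376227e-04]
(array([ 0.49597806, -0.36333188]), np.float64(0.1399168720953009), np.float64(0.02382419221279734), np.float64(0.1198692222283549), 4593)
```

View pics/w1.png

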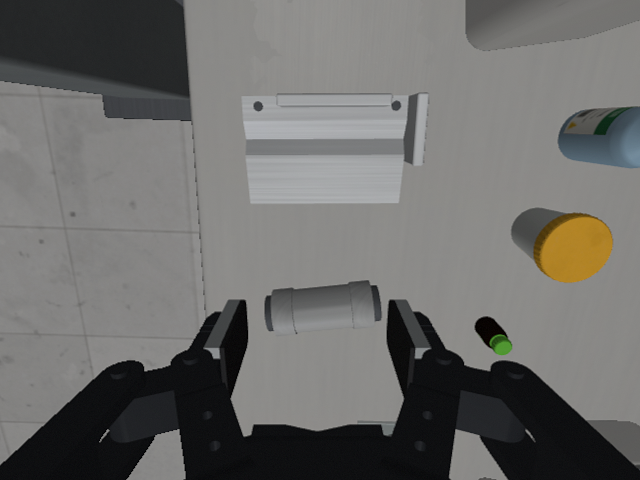

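The wrist view shows the whole block: ramp foot along row 203, columns 250–400, and the groove bottom at row ~139. The stop is at column ~415, and the column lies between the two fingertips at (322,307).

```bash
python3 - <<'E'
from h import *
np.set_printoptions(suppress=True,precision=4)
d=dict(np.load("w1.npz")); T=d["T"]
im=d["frame"][85:215,230:440,::-1]; cv2.imwrite("pics/w1z.png",cv2.resize(im,None,fx=3.8,fy=3.8,interpolation=cv2.INTER_CUBIC))
gray=d["frame"].mean(2)
def fitline(u0,u1,v0,v1,sign,z):
    us=np.arange(u0,u1,3); vs=[]
    for u in us:
        g=np.diff(gray[v0:v1,u-1:u+2].mean(1))*sign; k=g.argmax()
        o=0
        if 0<k<len(g)-1:
            den=g[k-1]-2*g[k]+g[k+1]; o=.5*(g[k-1]-g[k+1])/den if den else 0
        vs.append(v0+k+.5+o)
    p=np.polyfit(us,vs,1); r=np.array(vs)-np.polyval(p,us); m=abs(r)<1; p=np.polyfit(us[m],np.array(vs)[m],1)
    A=onplane(d,(u0,np.polyval(p,u0)),z,T);B=onplane(d,(u1,np.polyval(p,u1)),z,T)
    a=np.arctan2(B[1]-A[1],B[0]-A[0]); return a,A[1]+(0.512-A[0])*np.tan(a), m.sum(),len(us)
print("foot",fitline(260,395,196,212,-1,0.))
print("crest",fitline(260,395,148,162,1,.01))
print("gbot",fitline(260,395,132,146,-1,.0015))
for z,uv in ((0,(250,203)),(0,(400.5,203))): print(onplane(d,uv,z,T))
for uv in ((426,94),(413,94),(413,165),(423,165)): print("stop top",onplane(d,uv,.045,T))
E
```

```text
foot (np.float64(0.038754602146826904), np.float64(-0.25355508420761624), np.int64(45), 45)
crest (np.float64(0.03534107009412717), np.float64(-0.20359431020264546), np.int64(45), 45)
gbot (np.float64(0.03515623892734325), np.float64(-0.18886887636484193), np.int64(45), 45)
[ 0.417  -0.2569  0.    ]
[ 0.574  -0.2517  0.    ]
stop top [ 0.575  -0.1493  0.045 ]
stop top [ 0.5641 -0.1496  0.045 ]
stop top [ 0.5708 -0.208   0.045 ]
stop top [ 0.5797 -0.2077  0.045 ]
```

View pics/w1z.png

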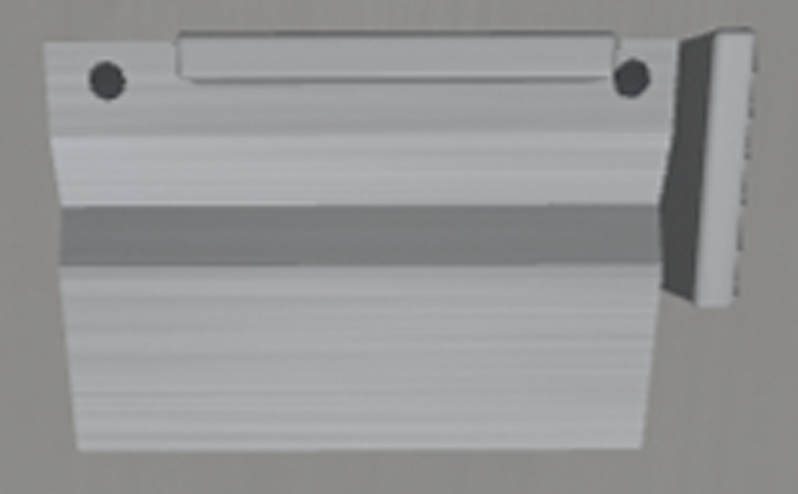

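Request:
{"op": "carry_out", "data": {"moves": [[[0,0,0,0.02,0.86,0,0.4],[0,0,0,0.02,0.86,0,0.4],[0,0,0,0.02,0.86,0,0.4],[0,0,0,0.02,0.86,0,0.4],[0,0,0,0,0.86,0,0.4],[0,0,0,0,0,0,0.4]]]}}

```text
time: 3.95
tool_pos: [0.4977, -0.425, 0.2305]
tool_rot: [0.001, 1.0, 0.018, -0.0]
contact_force: [0.7, 0.1, 0.1]
gripper_width: 0.698
```

Request:
{"op": "carry_out", "data": {"moves": [[[0,0,0,0,0,0.9,0.4],[0,0,0,0,0,0.9,0.4],[0,0,0,0,0,0.9,0.4],[0,0,0,0,0,0.9,0.4],[0,0,0,0,0,0.8,0.4],[0,0,0,0,0,0.6,0.4],[0,0,0,0,0,0.2,0.4],[0,0,0,0,0,0,0.4]]]}}

```text
time: 4.62
tool_pos: [0.4969, -0.4183, 0.0202]
tool_rot: [-0.002, 1.0, 0.019, -0.002]
contact_force: [0.6, 0.3, 0.2]
gripper_width: 0.704
```

```bash
python3 - <<'E'
from look import *
f,T,s=look("wrist","w2"); print(s["tool_pos"],s["tool_rot"],s["contact_force"])
print(fitcol(cloud(f,T),(.39,.60,-.42,-.31)))
look("top","t2")
E
```

```text
[ 0.4969013  -0.41832994  0.02024947] [-0.00235857  0.99980818  0.01934069 -0.00199246] [0.59821942 0.27218388 0.1796902 ]
(array([ 0.49681122, -0.36453284]), np.float64(0.148930611458256), np.float64(0.024437527172901926), np.float64(0.12043208058091481), 46648)
```

View pics/w2.png

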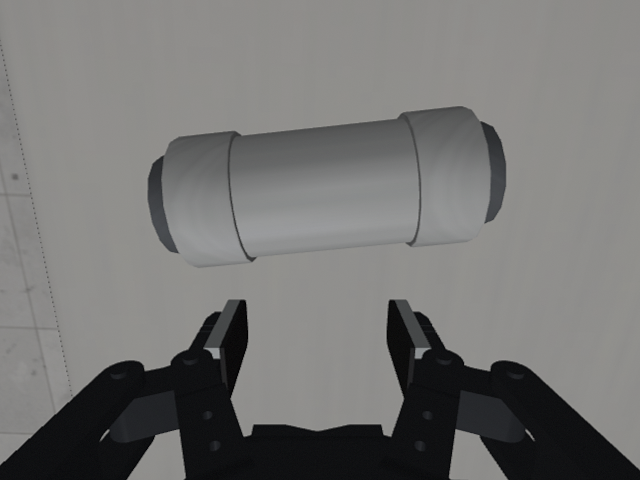

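Request:
{"op": "carry_out", "data": {"moves": [[[0,0,0,0,0,0.2,0.7],[0,0,0,0,0,0,0.7],[0,0,0,0,0,0,0.7],[0,0,0,0,0,0,0.7]]]}}

```text
time: 5.05
tool_pos: [0.4986, -0.4216, 0.0163]
tool_rot: [0.001, 1.0, 0.019, 0.001]
contact_force: [0.4, 0.2, 1.4]
gripper_width: 0.852
```

```bash
python3 - <<'E'
from look import *
np.set_printoptions(suppress=True,precision=4)
f,T,s=look("wrist","w3"); print(s["tool_pos"],s["tool_rot"],s["contact_force"],s["gripper_width"])
W=cloud(f,f["hand_eye"]); Z=cloud(f,T)
for u0,u1 in ((150,300),(330,480)):
    for v in range(285,375,6):
        r=W[v,u0:u1]; m=(r[:,2]<0.03)&(Z[v,u0:u1,2]>.006)&(Z[v,u0:u1,1]<-.395)
        if m.any(): q=r[m]; i=q[:,2].argmax(); print(v,"min y",q[:,1].min(),"max z",q[i], "x rng",q[:,0].min(),q[:,0].max())
E
```

```text
[ 0.4986 -0.4216  0.0163] [0.0006 0.9998 0.0185 0.0005] [0.3808 0.2198 1.4354] 0.8521233961085455
303 min y -0.010664406896102083 max z [-0.0391 -0.0093 -0.0092] x rng -0.043927272889665275 -0.03730690054331293
309 min y -0.01063760451649741 max z [-0.0372 -0.0066 -0.0093] x rng -0.04364328046367854 -0.03721262172337591
315 min y -0.010961297537019618 max z [-0.0374 -0.0031 -0.0079] x rng -0.04389131404367766 -0.03728897582460771
321 min y -0.011080292162802735 max z [-0.0372 -0.0011 -0.0094] x rng -0.05051492104615234 -0.03705305624150482
327 min y -0.01090525758703334 max z [-0.0372  0.0023 -0.0085] x rng -0.05047473681950654 -0.03689850161191743
333 min y -0.01093536421040607 max z [-0.0374  0.0052 -0.0085] x rng -0.05067328589402563 -0.03691739835645215
339 min y -0.010856693864818051 max z [-0.0373  0.0072 -0.0098] x rng -0.05103487026737683 -0.0369476039247189
345 min y -0.011341721342522829 max z [-0.0376  0.0103 -0.0096] x rng -0.05097475344984284 -0.03695574107587974
351 min y -0.010906851377960505 max z [-0.0374  0.0111 -0.0126] x rng -0.050976456354007445 -0.03687734141678
[... 962 characters left out ...]
ng 0.0351229661527631 0.04877240649158755
339 min y -0.011511510785895199 max z [ 0.0352  0.0072 -0.0097] x rng 0.0349717847958994 0.04857010719440966
345 min y -0.011181348306246189 max z [ 0.0354  0.0101 -0.0099] x rng 0.03481058667438102 0.04873692918207944
351 min y -0.011063529073051623 max z [ 0.0351  0.0107 -0.0132] x rng 0.03506258598712341 0.04938142908496776
357 min y -0.013160315759956076 max z [ 0.0351  0.0109 -0.0169] x rng 0.03503637973638517 0.0464809403735035
363 min y -0.013887075156327186 max z [ 0.0351  0.0103 -0.0216] x rng 0.03510622228290163 0.04705683547623036
369 min y -0.013095099190839718 max z [ 0.0351  0.0105 -0.0251] x rng 0.035053671957005296 0.04609459709328132
```

View pics/w3.png

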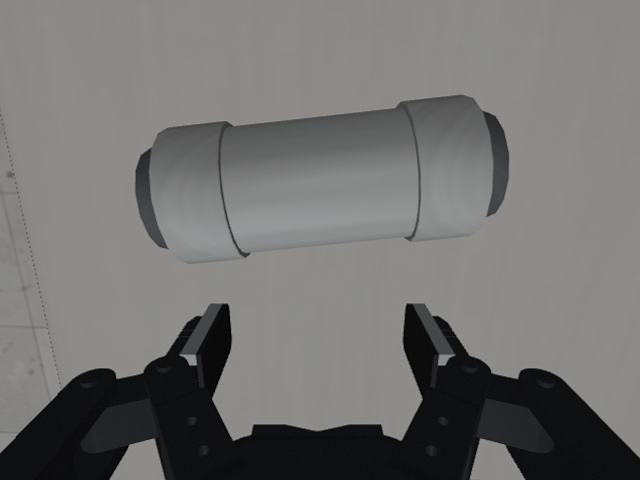

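Request:
{"op": "carry_out", "data": {"moves": [[[0,0,0,0,0,0.18,0.7],[0,0,0,0,-0.05,0,0.7],[0,0,0,0,-0.08,0,0.7],[0,0,0,0,-0.1,0,0.7],[0,0,0,0,-0.1,0,0.7],[0,0,0,0,-0.1,0,0.7],[0,0,0,0,-0.1,0,0.7],[0,0,0,0,-0.1,0,0.7]]]}}

```text
time: 5.77
tool_pos: [0.4974, -0.3956, 0.0083]
tool_rot: [0.0, 1.0, 0.019, 0.0]
contact_force: [0.1, 0.6, -0.6]
gripper_width: 0.852
```

Request:
{"op": "carry_out", "data": {"moves": [[[0,0,0,0,-0.1,0,0.7],[0,0,0,0,-0.1,0,0.7],[0,0,0,0,-0.1,0,0.7],[0,0,0,0,-0.1,0,0.7]]]}}

```text
time: 6.1
tool_pos: [0.4966, -0.3796, 0.0081]
tool_rot: [-0.0, 1.0, 0.018, -0.0]
contact_force: [0.2, -0.4, 0.8]
gripper_width: 0.852
```

```bash
python3 - <<'E'
from look import *
f,T,s=look("wrist","w4"); print(s["tool_pos"],s["tool_rot"],s["contact_force"],s["gripper_width"])
g,T2,_=look("top","t4"); 
print(fitcol(cloud(f,T),(.39,.60,-.42,-.28)))
print(fitcol(cloud(g),(.40,.60,-.40,-.28)))
E
```

```text
[ 0.49661389 -0.37958752  0.00810813] [-1.30153909e-05  9.99829242e-01  1.84793157e-02 -2.72970428e-05] [ 0.2376206  -0.43545121  0.80020229] 0.8518023030190103
(array([ 0.49355922, -0.34133018]), np.float64(0.13611963580883124), np.float64(0.024683889404783787), np.float64(0.122439007469715), 53058)
(array([ 0.51120884, -0.33512772]), np.float64(0.14061544451628158), np.float64(0.024395052914721094), np.float64(0.08686022259298491), 247)
```

View pics/w4.png

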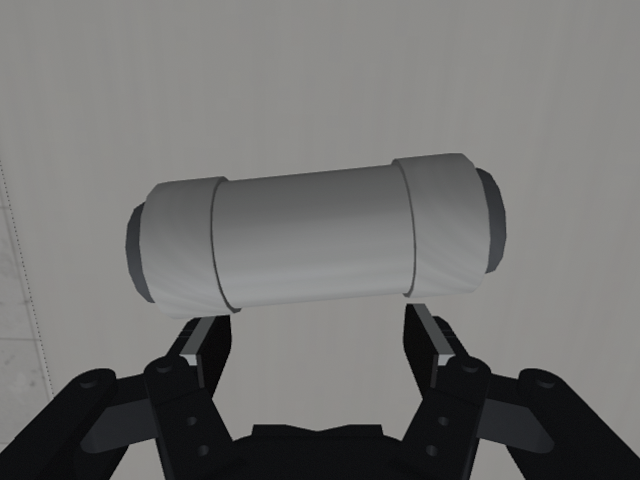

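Request:
{"op": "carry_out", "data": {"moves": [[[0,0,0,-0.02,-0.11,0,0.7],[0,0,0,-0.02,-0.11,0,0.7],[0,0,0,-0.02,-0.11,0,0.7],[0,0,0,-0.02,-0.11,0,0.7],[0,0,0,-0.02,-0.11,0,0.7],[0,0,0,-0.02,-0.11,0,0.7],[0,0,0,-0.02,-0.11,0,0.7],[0,0,0,-0.02,-0.11,0,0.7]]]}}

```text
time: 6.87
tool_pos: [0.4888, -0.3446, 0.0081]
tool_rot: [-0.0, 1.0, 0.019, -0.0]
contact_force: [0.3, 0.2, -0.1]
gripper_width: 0.846
```

Request:
{"op": "carry_out", "data": {"moves": [[[0,0,0,-0.01,-0.11,0,0.7],[0,0,0,-0.01,-0.11,0,0.7],[0,0,0,-0.01,-0.11,0,0.7],[0,0,0,-0.01,-0.11,0,0.7],[0,0,0,-0.01,-0.11,0,0.7],[0,0,0,-0.01,-0.11,0,0.7]]]}}

```text
time: 7.37
tool_pos: [0.4855, -0.3183, 0.0081]
tool_rot: [-0.0, 1.0, 0.018, -0.0]
contact_force: [0.3, -0.6, -1.1]
gripper_width: 0.851
```

```bash
cat > chk.py <<'E'
from look import *
import sys
tag=sys.argv[1]
np.set_printoptions(suppress=True,precision=4)
a0=.0365; H=np.array([.512,-.189])
def blk(p): d=np.array(p[:2])-H; return np.array([-d[0]*np.sin(a0)+d[1]*np.cos(a0), -d[0]*np.cos(a0)-d[1]*np.sin(a0)])
f,T,s=look("wrist",tag); print("t",s["time"],"tcp",s["tool_pos"],s["tool_rot"],s["contact_force"])
tb=blk(s["tool_pos"]); print("tcp blk",tb)
y0=s["tool_pos"][1]
r=fitcol(cloud(f,T),(.36,.62,y0+.008,y0+.09)); print("col wrist",r,"blk",blk(r[0]),"yaw rel",r[1]-a0)
E
python3 chk.py w5
```

```text
t 7.3667 tcp [ 0.4855 -0.3183  0.0081] [-0.      0.9998  0.0185 -0.    ] [ 0.3254 -0.5862 -1.0747]
tcp blk [-0.1283  0.0312]
col wrist (array([ 0.4855, -0.2793]), np.float64(0.12296686015276152), np.float64(0.02439786850620005), np.float64(0.12047933783631687), 49844) blk [-0.0893  0.0298] yaw rel 0.08646686015276153
```

View pics/w5.png

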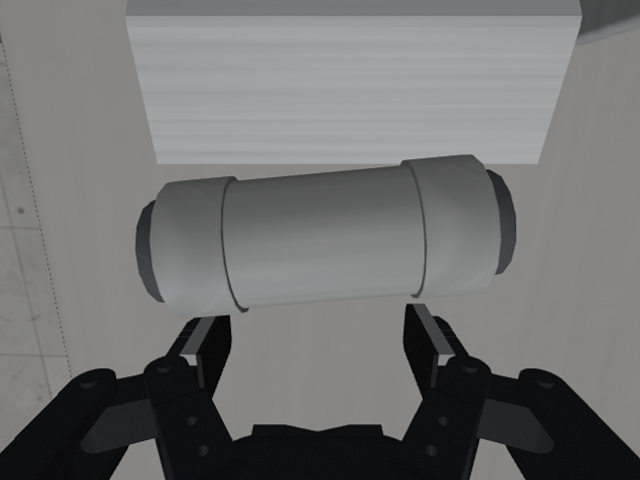

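Request:
{"op": "carry_out", "data": {"moves": [[[0,0,0,-0.005,-0.11,0,0.7],[0,0,0,-0.005,-0.11,0,0.7],[0,0,0,-0.005,-0.11,0,0.7],[0,0,0,-0.005,-0.11,0,0.7],[0,0,0,-0.005,-0.11,0,0.7],[0,0,0,-0.005,-0.11,0,0.7],[0,0,0,-0.005,-0.11,0,0.7],[0,0,0,-0.005,-0.11,0,0.7]]]}}

```text
time: 8.08
tool_pos: [0.4831, -0.2843, 0.0088]
tool_rot: [0.001, 1.0, 0.019, 0.0]
contact_force: [0.4, -6.4, 3.3]
gripper_width: 0.849
```

```bash
python3 chk.py w6
```

```text
t 8.0833 tcp [ 0.4831 -0.2843  0.0088] [0.0011 0.9998 0.0186 0.0005] [ 0.4248 -6.4253  3.3204]
tcp blk [-0.0942  0.0324]
col wrist (array([ 0.4987, -0.2479]), np.float64(0.07083617484227439), np.float64(0.026222809224998967), np.float64(0.15437230688416326), 51820) blk [-0.0584  0.0154] yaw rel 0.03433617484227439
```

View pics/w6.png

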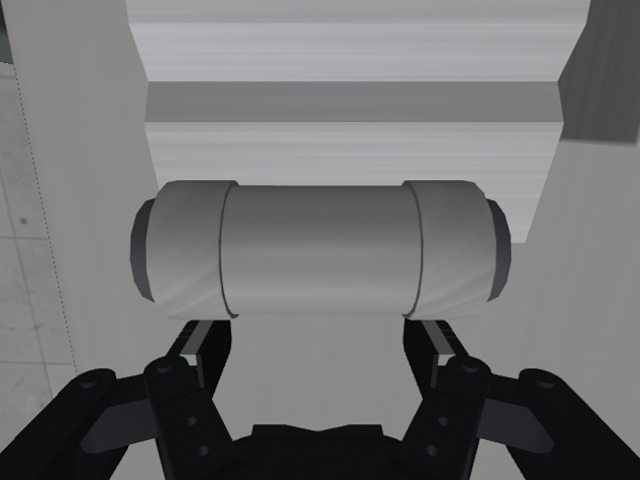

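Request:
{"op": "carry_out", "data": {"moves": [[[0,0,0,0,-0.11,0,0.7],[0,0,0,0,-0.11,0,0.7],[0,0,0,0,-0.11,0,0.7],[0,0,0,0,-0.11,0,0.7],[0,0,0,0,-0.1,0,0.7],[0,0,0,0,-0.1,0,0.7],[0,0,0,0,-0.1,0,0.7]]]}}

```text
time: 8.72
tool_pos: [0.4816, -0.2538, 0.0081]
tool_rot: [0.0, 1.0, 0.018, 0.0]
contact_force: [0.4, -5.1, 3.0]
gripper_width: 0.848
```

```bash
python3 chk.py w7
```

```text
t 8.7167 tcp [ 0.4816 -0.2538  0.0081] [0.0001 0.9998 0.0185 0.    ] [ 0.4184 -5.0549  3.0168]
tcp blk [-0.0636  0.0327]
col wrist (array([ 0.4987, -0.2176]), np.float64(0.054703844849013104), np.float64(0.032587441063375897), np.float64(0.1591617521225106), 62973) blk [-0.0281  0.0144] yaw rel 0.018203844849013107
```

View pics/w7.png

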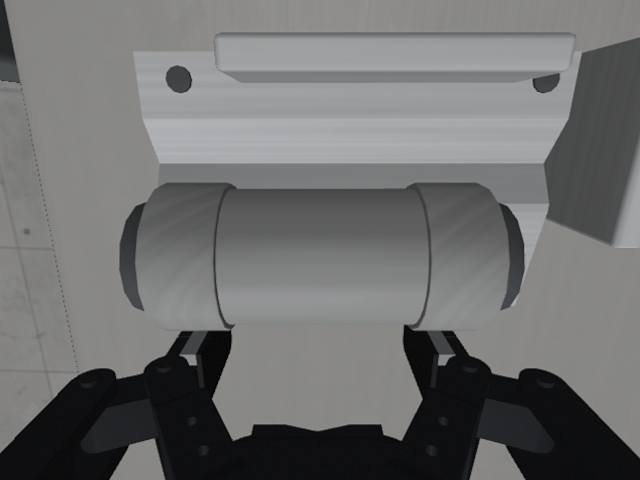

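Request:
{"op": "carry_out", "data": {"moves": [[[0,0,0,0,-0.09,0,0.7],[0,0,0,0,-0.08,0,0.7],[0,0,0,0,-0.07,0,0.7],[0,0,0,0,-0.07,0,0.7],[0,0,0,0,-0.07,0,0.7],[0,0,0,0,0,0,0.7],[0,0,0,0,0,0,0.7],[0,0,0,0,0,0,0.7]]]}}

```text
time: 9.43
tool_pos: [0.4808, -0.2386, 0.0078]
tool_rot: [-0.0, 1.0, 0.018, -0.0]
contact_force: [-0.1, 0.1, -0.5]
gripper_width: 0.853
```

```bash
python3 chk.py w8
```

```text
t 9.4333 tcp [ 0.4808 -0.2386  0.0078] [-0.0003  0.9998  0.0185 -0.0002] [-0.1247  0.0556 -0.4989]
tcp blk [-0.0484  0.033 ]
col wrist (array([ 0.4982, -0.1866]), np.float64(0.09110391206930081), np.float64(0.02937298206588005), np.float64(0.159632297105275), 80001) blk [0.0029 0.0137] yaw rel 0.05460391206930081
```

View pics/w8.png

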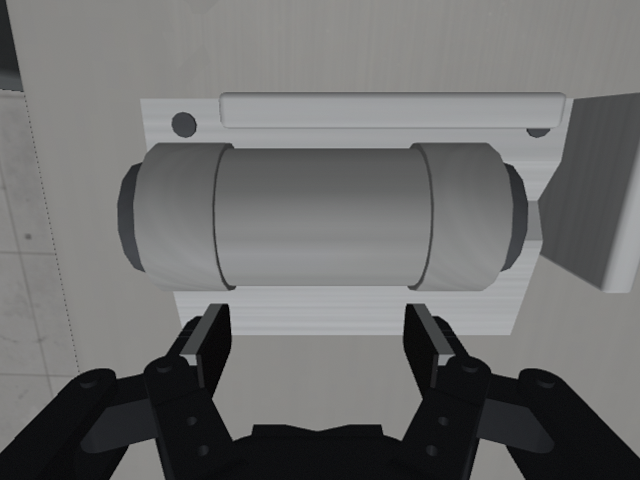

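Request:
{"op": "carry_out", "data": {"moves": [[[0,0,0,0,0.2,0,0.7],[0,0,0,0,0.5,0,0.7],[0,0,0,0,0,-0.6,0.7],[0,0,0,0,0,-0.9,0.7],[0,0,0,0,0,-0.9,0.7],[0,0,0,0,0,-0.9,0.7],[0,0,0,0,0,-0.7,0.7],[0,0,0,0,0,0,0.7]]]}}

```text
time: 10.15
tool_pos: [0.4855, -0.2702, 0.1766]
tool_rot: [0.004, 1.0, 0.018, 0.005]
contact_force: [0.4, -0.4, 0.5]
gripper_width: 0.849
```

```bash
cat > c2.py <<'E'
from look import *
import sys
a0=.0365; H=np.array([.512,-.189])
np.set_printoptions(suppress=True,precision=4)
def blk(p): d=np.array(p[:2])-H; return np.array([-d[0]*np.sin(a0)+d[1]*np.cos(a0), -d[0]*np.cos(a0)-d[1]*np.sin(a0)])
def colblk(f,T):
    W=cloud(f,T); d=W[...,:2]-H; xb=-d[...,0]*np.sin(a0)+d[...,1]*np.cos(a0); yb=-d[...,0]*np.cos(a0)-d[...,1]*np.sin(a0)
    V=np.stack([xb,yb,W[...,2]],-1); m=(abs(xb)<.027)&(yb>-.052)&(yb<.11)&(W[...,2]>.028)&(W[...,2]<.062)
    # fit in block frame: swap so axis = first coordinate
    Q=np.where(m[...,None],np.stack([yb,xb,W[...,2]],-1),np.nan)
    r=fitcol(Q,(-.06,.12,-.05,.05)); t=Q[...,0][m]; return r,np.percentile(t,[.5,99.5])
if __name__=="__main__":
    for n in sys.argv[2:]:
        f,T,s=look(n,sys.argv[1]+n); print(n,"tcp",s["tool_pos"],blk(s["tool_pos"]),s["tool_rot"],"F",s["contact_force"]); print(" (y,x),yaw,h,len,n",colblk(f,T))
E
python3 c2.py a wrist top
```

```text
wrist tcp [ 0.4855 -0.2702  0.1766] [-0.0801  0.0294] [0.0043 0.9998 0.0182 0.0054] F [ 0.4005 -0.374   0.5228]
 (y,x),yaw,h,len,n ((array([0.0327, 0.0002]), np.float64(-0.00042779161184005443), np.float64(0.029416997217935115), np.float64(0.11990581174691034), 10834), array([-0.0261,  0.0915]))
top tcp [ 0.4843 -0.2692  0.1732] [-0.0791  0.0306] [0.0029 0.9998 0.0183 0.0036] F [ 0.8485 -1.3472 -0.1638]
 (y,x),yaw,h,len,n ((array([ 0.0316, -0.0002]), np.float64(-0.007002952916019536), np.float64(0.030470420596613108), np.float64(0.11923246331253834), 405), array([-0.0274,  0.0905]))
```

View pics/awrist.png

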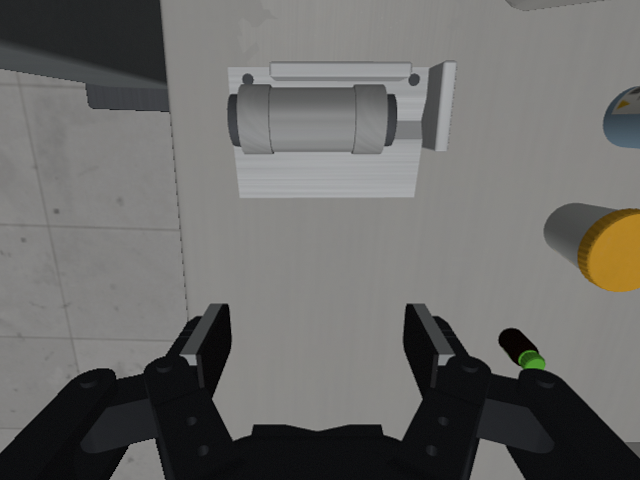

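The column is bedded in the groove at x≈0, z≈30 mm and parallel to it, about 32 mm from home. Next I turn the hand 90° and shut the fingers.

Request:
{"op": "carry_out", "data": {"moves": [[[0,0,1,0,0,0,-1],[0,0,1,0,0,0,-1],[0,0,1,0,0,0,-1],[0,0,1,0,0,0,-1],[0,0,1,0,0,0,-1],[0,0,1,0,0,0,-1],[0,0,1,0,0,0,-1],[0,0,1,0,0,0,-1]]]}}

```text
time: 10.92
tool_pos: [0.4809, -0.2664, 0.1654]
tool_rot: [-0.001, 0.945, -0.327, -0.002]
contact_force: [-0.1, 0.1, -0.1]
gripper_width: 0.003
```

Request:
{"op": "carry_out", "data": {"moves": [[[0,0,1,0,0,0,-1],[0,0,1,0,0,0,-1],[0,0,1,0,0,0,-1],[0,0,1,0,0,0,-1],[0,0,1,0,0,0,-1],[0,0,1,0,0,0,-1],[0,0,1,0,0,0,-1],[0,0,1,0,0,0,-1]]]}}

```text
time: 11.58
tool_pos: [0.4809, -0.2664, 0.1654]
tool_rot: [0.0, 0.776, -0.63, -0.002]
contact_force: [0.5, 0.8, -0.6]
gripper_width: -0.002
```

Request:
{"op": "carry_out", "data": {"moves": [[[0,0,1,0,0,0,-1],[0,0,1,0,0,0,-1],[0,0,0,0,0.8,0,-1],[0,0,0,0,0.8,0,-1],[0,0,0,0,0.8,0,-1],[0,0,0,0,0,0,-1]]]}}

```text
time: 12.08
tool_pos: [0.3813, -0.2692, 0.1645]
tool_rot: [0.001, 0.719, -0.695, -0.004]
contact_force: [0.3, 0.0, -0.5]
gripper_width: 0.001
```

```bash
python3 c2.py b wrist; python3 -c "
from h import *
d=dict(np.load('bwrist.npz'))
W=cloud(d,d['hand_eye'])
for v in range(280,350,6):
    r=W[v,250:390]; m=(r[:,2]<.03); q=r[m]
    if len(q): print(v,q[:,1].min().round(4),q[:,2].max().round(4),q[:,0].min().round(4),q[:,0].max().round(4))
"
```

```text
wrist tcp [ 0.3813 -0.2692  0.1645] [-0.0754  0.1335] [ 0.0007  0.7192 -0.6948 -0.0036] F [ 0.3457  0.0259 -0.4997]
 (y,x),yaw,h,len,n ((array([0.0371, 0.0004]), np.float64(0.005159292360017385), np.float64(0.029593547793086792), np.float64(0.11175917969731328), 12207), array([-0.0167,  0.091 ]))
298 -0.0109 -0.006 -0.006 0.0068
304 -0.0108 -0.0112 -0.0061 0.007
310 -0.0109 -0.0091 -0.0128 0.0137
316 -0.0108 -0.0139 -0.0129 0.0136
322 -0.0113 -0.018 -0.0131 0.014
328 -0.0108 -0.0224 -0.0132 0.014
334 -0.0109 -0.0269 -0.0131 0.014
340 -0.0121 -0.031 -0.013 0.0139
346 -0.0134 -0.0359 -0.013 0.0139
```

View pics/bwrist.png

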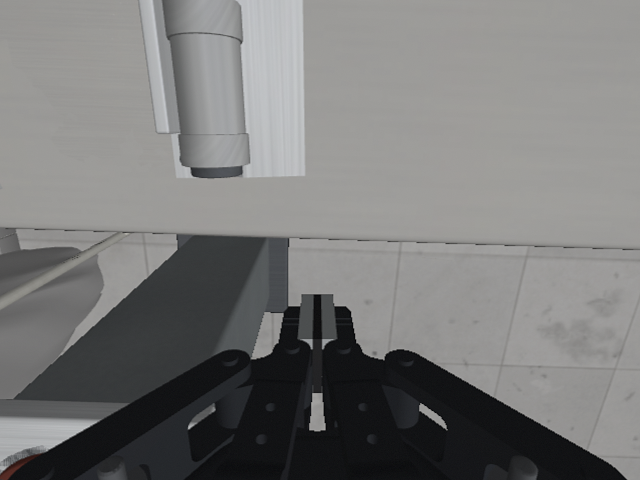

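Request:
{"op": "carry_out", "data": {"moves": [[[0,0,0,-0.6,0,0,-1],[0,0,0,-0.7,0,0,-1],[0,0,0,-0.58,0,0,-1],[0,0,0,0,0,0,-1],[0,0,0,0,0,0.8,-1],[0,0,0,0,0,0.8,-1],[0,0,0,0,0,0.5,-1],[0,0,0,0,0,0,-1]]]}}

```text
time: 12.8
tool_pos: [0.3802, -0.193, 0.0782]
tool_rot: [0.001, 0.72, -0.694, -0.006]
contact_force: [0.4, 0.3, -0.4]
gripper_width: 0.003
```

```bash
python3 c2.py c wrist
```

```text
wrist tcp [ 0.3802 -0.193   0.0782] [0.0008 0.1319] [ 0.0007  0.7201 -0.6938 -0.0055] F [ 0.4121  0.3141 -0.3969]
 (y,x),yaw,h,len,n ((array([0.048 , 0.0002]), np.float64(7.998786324451751e-05), np.float64(0.02913480362738097), np.float64(0.0910017469559649), 19512), array([0.005 , 0.0911]))
```

View pics/cwrist.png

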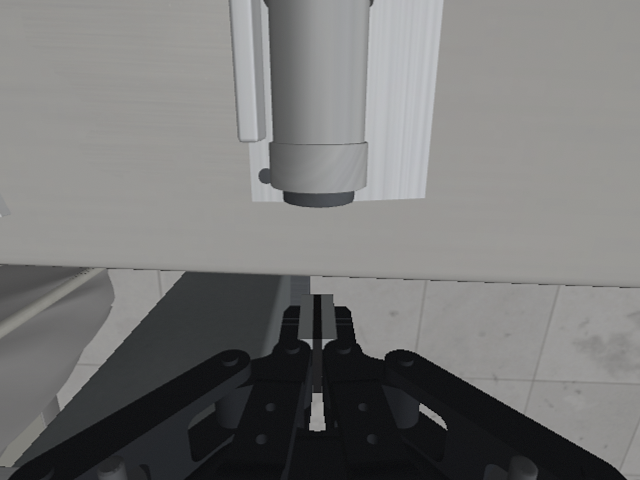

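Request:
{"op": "carry_out", "data": {"moves": [[[0,0,0,0,0,0.7,-1],[0,0,0,0,0,0.6,-1],[0,0,0,0,0,0,-1],[0,0,0,0,-0.15,0,-1],[0,0,0,0,-0.15,0,-1],[0,0,0,0,-0.15,0,-1],[0,0,0,0,-0.08,0,-1],[0,0,0,0,-0.05,0,-1]]]}}

```text
time: 13.52
tool_pos: [0.4083, -0.1951, 0.0337]
tool_rot: [-0.0, 0.72, -0.694, 0.001]
contact_force: [1.0, -0.1, 0.3]
gripper_width: 0.003
```

Request:
{"op": "carry_out", "data": {"moves": [[[0,0,0,0,-0.05,0,-1],[0,0,0,0,-0.06,0,-1],[0,0,0,0,-0.06,0,-1],[0,0,0,0,-0.06,0,-1]]]}}

```text
time: 13.85
tool_pos: [0.4153, -0.1941, 0.032]
tool_rot: [0.001, 0.72, -0.694, -0.001]
contact_force: [-4.3, -0.9, 2.4]
gripper_width: -0.001
```

```bash
python3 c2.py d wrist top
```

```text
wrist tcp [ 0.4153 -0.1941  0.032 ] [-0.0015  0.0969] [ 0.0005  0.7201 -0.6939 -0.0006] F [-4.2966 -0.9214  2.3543]
 (y,x),yaw,h,len,n ((array([0.0371, 0.    ]), np.float64(-0.0006609384380709698), np.float64(0.029516343785614314), np.float64(0.11257802492891572), 38944), array([-0.0167,  0.0909]))
top tcp [ 0.4158 -0.194   0.032 ] [-0.0015  0.0963] [ 0.0001  0.72   -0.694  -0.0002] F [-1.6473 -0.4535 -0.4042]
 (y,x),yaw,h,len,n ((array([ 0.0019, -0.0006]), np.float64(0.038969616107157344), np.float64(0.030053710510752518), np.float64(0.07315714990073383), 365), array([-0.0333,  0.0377]))
```

View pics/dwrist.png

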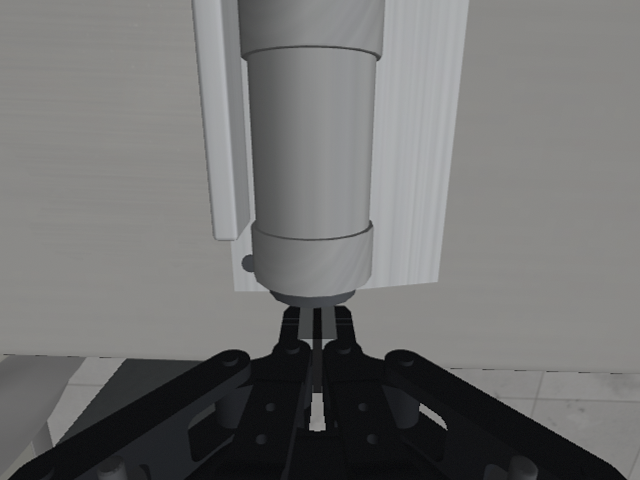

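Request:
{"op": "carry_out", "data": {"moves": [[[0,0,0,-0.02,-0.06,0,-1],[0,0,0,-0.02,-0.06,0,-1],[0,0,0,0,-0.06,0,-1],[0,0,0,0,-0.06,0,-1],[0,0,0,0,-0.06,0,-1],[0,0,0,0,-0.05,0,-1],[0,0,0,0,-0.05,0,-1]]]}}

```text
time: 14.53
tool_pos: [0.4318, -0.1918, 0.032]
tool_rot: [-0.0, 0.72, -0.694, -0.0]
contact_force: [-2.8, 0.0, -0.7]
gripper_width: -0.002
```

```bash
python3 c2.py e wrist top; python3 -c "
import cv2
a=cv2.imread('pics/etop.png')[235:335,280:400]; cv2.imwrite('pics/etz.png',cv2.resize(a,None,fx=6,fy=6,interpolation=cv2.INTER_CUBIC))"
```

```text
wrist tcp [ 0.4318 -0.1918  0.032 ] [0.0001 0.0802] [-0.      0.72   -0.6939 -0.0001] F [-2.7968  0.0228 -0.6629]
 (y,x),yaw,h,len,n ((array([0.0205, 0.0002]), np.float64(0.0030130262498208995), np.float64(0.029619847775354334), np.float64(0.11308258797823209), 38915), array([-0.0333,  0.0743]))
top tcp [ 0.4322 -0.1918  0.0321] [0.0001 0.0798] [-0.0003  0.7201 -0.6939  0.0001] F [-0.9565  0.5093 -1.9352]
 (y,x),yaw,h,len,n ((array([-0.0153, -0.0005]), np.float64(0.019521401965087615), np.float64(0.030115575424875096), np.float64(0.07139074802784806), 358), array([-0.0495,  0.0194]))
```

View pics/ewrist.png

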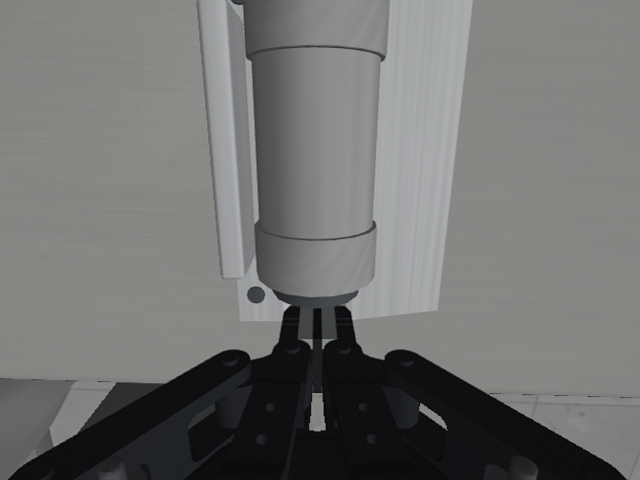

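View pics/etz.png

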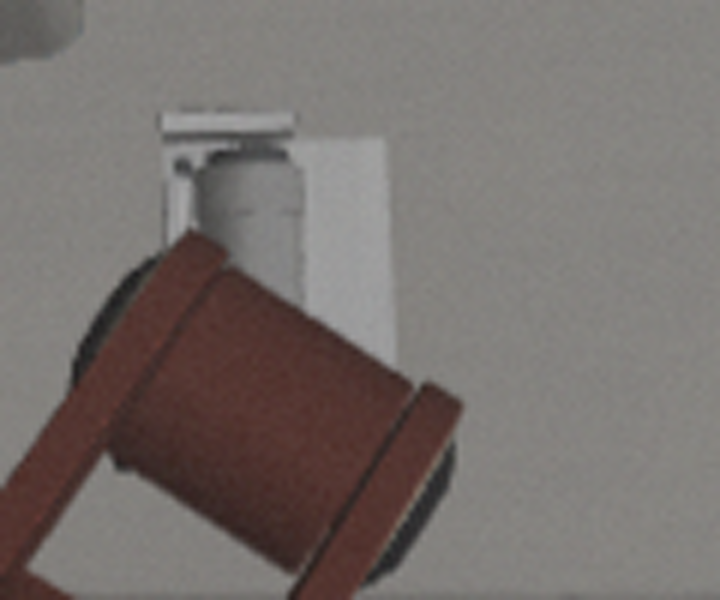

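Request:
{"op": "carry_out", "data": {"moves": [[[0,0,0,0,-0.05,0,-1],[0,0,0,0,-0.05,0,-1],[0,0,0,0,-0.04,0,-1],[0,0,0,0,-0.03,0,-1]]]}}

```text
time: 14.97
tool_pos: [0.4385, -0.1916, 0.032]
tool_rot: [0.0, 0.72, -0.694, -0.0]
contact_force: [-2.0, -1.0, 0.7]
gripper_width: -0.001
```

Request:
{"op": "carry_out", "data": {"moves": [[[0,0,0,0,-0.03,0,-1],[0,0,0,0,-0.03,0,-1]]]}}

```text
time: 15.13
tool_pos: [0.4397, -0.1915, 0.032]
tool_rot: [0.001, 0.72, -0.694, -0.001]
contact_force: [-10.7, -1.7, 5.6]
gripper_width: 0.001
```

Request:
{"op": "carry_out", "data": {"moves": [[[0,0,0,0,-0.03,0,-1]]]}}

```text
time: 15.22
tool_pos: [0.4397, -0.1915, 0.032]
tool_rot: [0.002, 0.72, -0.694, -0.003]
contact_force: [-16.7, -0.7, 9.4]
gripper_width: -0.002
```

The force jumped to 17 N with the tip standing still at block y ≈ 72 mm, which is where the end stop should hold it. I'll back off and check.

Request:
{"op": "carry_out", "data": {"moves": [[[0,0,0,0,0.06,0,-1],[0,0,0,0,0.2,0,-1],[0,0,0,0,0.6,0,-1],[0,0,0,0,0.3,-0.5,-1],[0,0,0,0,0,-0.9,-1],[0,0,0,0,0,-0.9,-1],[0,0,0,0,0,-0.9,-1],[0,0,0,0,0,0,-1]]]}}

```text
time: 15.88
tool_pos: [0.3998, -0.196, 0.1692]
tool_rot: [-0.002, 0.72, -0.694, 0.008]
contact_force: [1.1, -1.4, 1.6]
gripper_width: -0.001
```

Request:
{"op": "carry_out", "data": {"moves": [[[0,0,0,0.7,0,-0.3,-1],[0,0,0,0.7,0,0,-1],[0,0,0,0.7,0,0,-1],[0,0,0,0.7,0,0,-1],[0,0,0,0,0,0,-1],[0,0,0,0,0,0,-1]]]}}

```text
time: 16.38
tool_pos: [0.3998, -0.306, 0.1721]
tool_rot: [-0.0, 0.719, -0.695, 0.0]
contact_force: [0.2, 0.0, 0.3]
gripper_width: 0.003
```

```bash
python3 c2.py g wrist top scene; python3 -c "
import cv2
a=cv2.imread('pics/gtop.png')[235:335,280:400]; cv2.imwrite('pics/gtz.png',cv2.resize(a,None,fx=6,fy=6,interpolation=cv2.INTER_CUBIC))"
```

```text
wrist tcp [ 0.3998 -0.306   0.1721] [-0.1128  0.1164] [-0.0004  0.7194 -0.6946  0.0002] F [0.1743 0.0218 0.2797]
 (y,x),yaw,h,len,n ((array([0.0115, 0.0004]), np.float64(0.0016675639955860716), np.float64(0.02940791966358835), np.float64(0.10424493790761633), 10980), array([-0.0382,  0.0612]))
top tcp [ 0.3998 -0.305   0.1719] [-0.1119  0.1164] [-0.0004  0.7198 -0.6942  0.    ] F [-0.2976  0.3277 -0.1484]
 (y,x),yaw,h,len,n ((array([ 0.0052, -0.0005]), np.float64(0.00431697176050407), np.float64(0.030072497467339365), np.float64(0.11306338251559132), 734), array([-0.0507,  0.0611]))
scene tcp [ 0.3998 -0.3045  0.1718] [-0.1113  0.1163] [-0.0004  0.7201 -0.6939 -0.0001] F [-0.2289  0.9949 -0.199 ]
 (y,x),yaw,h,len,n ((array([ 0.0084, -0.0006]), np.float64(0.023497114710848845), np.float64(0.028512631704285314), np.float64(0.12009196111442252), 419), array([-0.0502,  0.0666]))
```

View pics/gwrist.png

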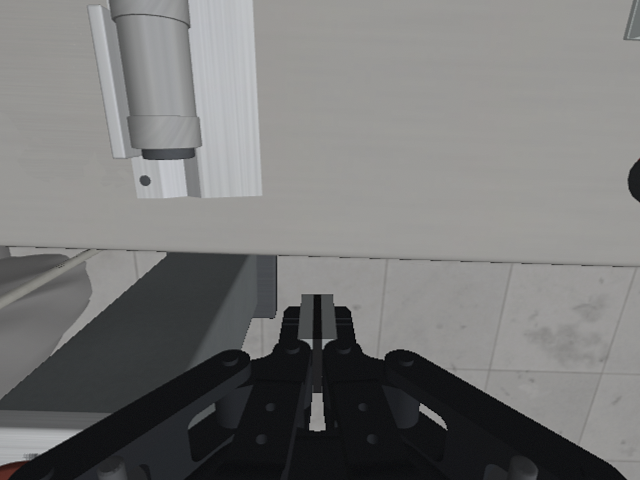

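View pics/gtz.png

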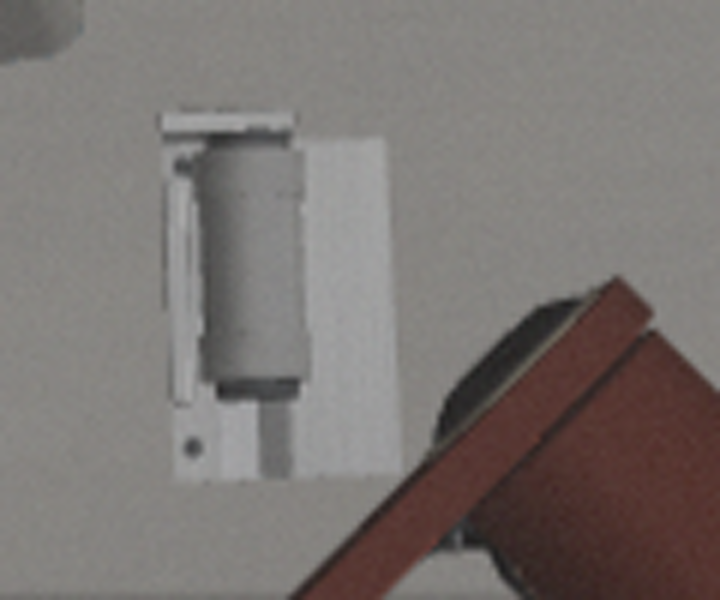

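Request:
{"op": "carry_out", "data": {"moves": [[[0,0,0,-0.3,-0.6,0,-1],[0,0,0,-0.3,-0.6,0,-1],[0,0,0,-0.3,-0.6,0,-1],[0,0,0,-0.3,-0.4,0,-1],[0,0,0,0,0,0,-1],[0,0,0,0,0,0,-1]]]}}

```text
time: 17.03
tool_pos: [0.4863, -0.2524, 0.172]
tool_rot: [0.0, 0.721, -0.693, -0.0]
contact_force: [0.1, -1.2, -0.2]
gripper_width: -0.0
```

```bash
python3 c2.py k wrist; python3 -c "
from h import *
d=dict(np.load('kwrist.npz')); T=d['T']
u,v=proj(d,[.572,-.187,.03],T); print(u,v)
u=int(np.clip(u,60,580)); v=int(np.clip(v,45,435))
a=d['frame'][v-45:v+45,u-60:u+60,::-1]; cv2.imwrite('pics/kz.png',cv2.resize(a,None,fx=6,fy=6,interpolation=cv2.INTER_CUBIC)); print(u,v)"
```

```text
wrist tcp [ 0.4863 -0.2524  0.172 ] [-0.0625  0.028 ] [ 0.0001  0.7212 -0.6928 -0.0001] F [ 0.1247 -1.2399 -0.2068]
 (y,x),yaw,h,len,n ((array([0.0045, 0.0004]), np.float64(0.003296429182350609), np.float64(0.029662473358981728), np.float64(0.11395957957374728), 9026), array([-0.0519,  0.0608]))
232.10702059002438 109.50334649537542
232 109
```

View pics/kz.png

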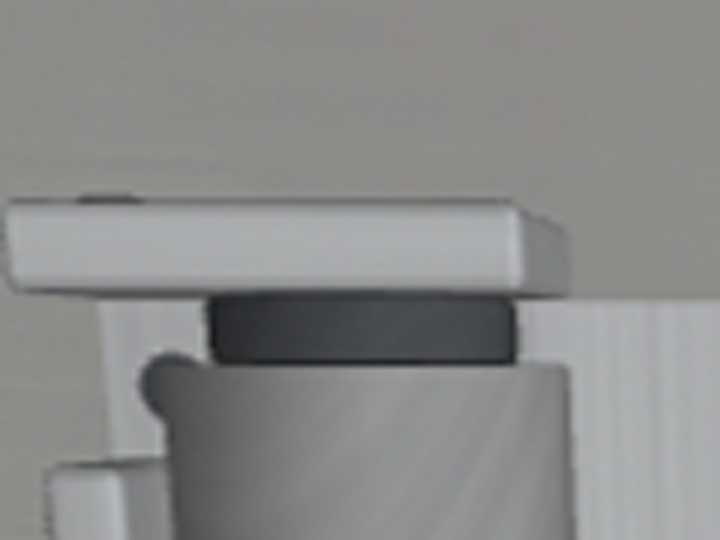

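The close-up shows the dark far plug (crop 210–515, 295–365) tight against the stop plate with no gap, and the column straight in the groove. Nothing else is touching it.

```bash
python3 -c "
from plant import ticket
print(ticket.job_done())"
```

```text
the job is handed in; nothing more can be done
None
```

I rolled the column up the ramp into the V groove with the open fingertips, then slid it along to the end stop with the shut fingertips pushing on its near end. I handed the job in at about 17 s; no verdict was reported.

**Rolling:** The column rolled about 175 mm from start to groove. It was still skewed about 0.09 rad on the bench and squared up against both fingers on the ramp. I did not measure the roll angle directly, but that distance is about 7 rad of rolling.

**Bedding:** After the drop into the groove the wrist camera put the axis at x ≈ 0 mm and height ≈ 29.5 mm, within about 0.01 rad of the groove. Readings after the push agreed, except as noted below.

**End stop:** The force rose to about 17 N with the tip standing still where the stop should be. The close-up from above then showed no gap between the far end and the stop plate.

**Disagreement:** My camera fits of the near end gave 61 mm instead of 60 mm. The fitted middle positions (4–8 mm) are off because the far end was cut from the fit. The last scene-camera fit also gave 0.023 rad of skew, likely for the same reason. I relied on the force and the close-up.

**Bystanders:** The arm stayed well clear of the other things on the bench, but I did not re-measure their positions at the end.

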